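Load a power brick into the dispensing jig

ROBOT

A 6-joint arm with a two-finger parallel gripper is mounted at the origin on the work surface. World frame = base frame: x ahead of the robot, y to its left, z up, the work surface at z = 0. Lengths are in mm, angles in rad, forces in N, time in s.
With the tool pointing down it reaches from about 375 to 825 mm from the base axis. Payload 5.5 kg.
Tool frame: the origin (TCP) lies at the very end of the fingers, on their centre line; the grasp point (between the pads) lies 19 mm behind it; z points along the fingers, y is the line along which they close (so a half turn about z gives the same grasp; the last joint's range is limited). The gripper opens to 85 mm and grips with 20 to 120 N. Pads are 22 mm wide; open, the fingers measure 114 mm over their backs; the gripper's body (76 mm by 85 mm) begins 54 mm behind the grasp point. The pads swing forward as they close: fully open they stand 13 mm farther back than shut.
Start: joints at [1.124, 0.314, -0.047, 1.21, 0, 1.571], TCP at [259.245, 541.098, 231.299] pointing down, gripper open.
Joint ranges: [-2.67, 2.67], [-0.69, 1.73], [-1.03, 1.25], [-2.08, 2.16], [-1.42, 1.45], [-3.14, 3.14]. Speed limits (rad/s): [2.39, 2.39, 3.01, 3.14, 3.14, 3.14].

INTERFACE

Orientations are given as [roll, pitch, yaw] about the fixed x, y, z axes, in that order (R = Rz(yaw) Ry(pitch) Rx(roll)).
In Python, from bench import r gives the robot as it stands.
- The arm moves only by the tool drive_tool, never from a script. Its argument "series" is a list that holds one entry, the list of rows, each a list of 7 numbers: the opening, from 0 (shut) to 1 (fully open), then the shift along the tool's x, y, z in mm, then the turn, a rotation vector about the tool's x, y, z in degrees. In form: [[[fingers, tx, ty, tz, ax, ay, az], ...]]. A call has 1 to 10 rows; each row is the pose to reach, as a shift and turn from the pose commanded when the call began, along the tool's axes at that moment; what a row does not reach only later rows make up. A row lasts 1/10 s, in which the tool goes at most 50 mm and 8.59 degrees, less where a joint would pass 70% of its speed; a pose out of reach is approached as far as the arm can. A call with a gripper value outside its range is refused whole. The fingers move at their own pace and stop on an object; "grip_force" is the grip in N (left out, the last holds). Time passes only in rows, so rows that repeat a pose let the fingers close. It gives the time, the measured TCP pose, the force, the opening and the grip force at its end, in the units of the state.
- r.sense(): the state, without advancing time (a new reading comes with each control period).
- r.camera(name): name is "scene" or "top"; returns (picture, depth): 400x640x3 uint8, blue, green, red; 400x640 float32, mm along the optical axis (not along the pixel's ray), 0 where there is no reading.
- r.camera_params(name): a dict with "K" (3x3 intrinsics, pixels), "R" (3x3) and "t" (3): a world point X has camera coordinates R X + t. Camera axes: x right, y down, z forward; pixel columns grow to the right and rows downward; lengths in mm; the calibration is good to about 2 mm. A picture is of the moment at which its call begins. camera_params takes no time and is no camera call.
- r.finish_job(): hands the job in; it is judged then, once.
The state is a dict: "time_s": time; "joint_positions": joint angles; "joint_vel": joint speeds; "joint_efforts": joint torques, N m; "position": TCP position; "orientation": TCP orientation; "contact_force": force on the tool from outside, world axes, zero at the start; "moment": the same for the moment, N m; "grip_width": finger opening in mm; "grip_force": force on a finger pad.
Only numpy, scipy, OpenCV 4.12 (cv2) and the standard library are available. Lean on these libraries where they do the work, as an engineer would, in place of code of your own. Each camera call takes 0.05 s, during which the arm holds its last target. There are 200 camera calls.

TASK

The dispensing machine needs the black power brick with the silver face: take it out of the blue rack where it stands on end, lay it down flat on the black rubber mat with its silver face up and let go of it, then pick it up again and seat it fully home in the rectangular pocket of the aluminium jig plate, silver face still up. Leave everything else where it is, including the white-and-orange brick in the rack and the round disc in the jig.

Things in the scene. Friction and masses are not known exactly. Their poses are not given: they have to be found in the camera images.
- brick: Black block 60 x 46 x 30 mm, 0.2 kg, one 60 x 46 face silver. Origin: centre of the black 60 x 46 face at the back of the silver one; z points out through the silver face (30 mm away), x along the 60 mm, y along the 46 mm. At the start it stands on end in one of the rack's slots: x down, silver face to the rack's +x side, upper end 68 mm above the table
- spare: Bystander: a brick of the same size and axes, white with an orange face, standing in the other rack slot. Leave it
- rack: Fixed rack, base 85 x 142 x 8 mm, origin at the centre of its underside. Two slots at y = -33 and +33 mm, each for one brick on end, 1.5 mm free all round: blue cheeks 54 mm tall above the base on its -y and +y sides cover the brick's narrow sides; blue lips on its -x and +x sides are only 20 mm tall, so the upper 40 mm of the brick's big faces are free
- nest: Fixed aluminium jig plate 92 x 164 x 28 mm, origin at the centre of its underside. Two pockets 20 mm deep: a rectangular one centred at y = -34 mm, 62 mm along y by 48 mm along x, for the brick (1 mm free all round, mouth chamfered 1.5 mm), and a round one centred at y = +40 mm that holds the disc
- nest_pocket (a point): Centre of the floor of the rectangular pocket, 20 mm below the jig's upper face, 8 mm above the table; axes as the jig's (the pocket's long side runs along y). The seated brick's origin comes here and 10 mm of it stand out of the jig
- disc: Bystander: round red-brown disc, 46 mm across, 24 mm tall, lying in the round pocket of the jig, 4 mm proud. Origin: centre of its underside. Leave it
- mat: Fixed black rubber mat 240 x 200 x 3 mm, bare. Origin: centre of the underside; x along the 240 mm
- mat_top (a point): Centre of the mat's upper face, 3 mm above the table
- driver: Bystander: screwdriver lying on the table
- tape: Bystander: yellow ring, 90 mm across and 24 mm tall, flat on the table. Origin: centre of its underside
- flux: Bystander: amber bottle with white cap, 48 mm across, 110 mm tall, upright. Origin: centre of its underside
- jar: Bystander: white jar with blue lid, 60 mm across, 60 mm tall. Origin: centre of its underside
- tray: Bystander: red open tray 90 x 120 x 30 mm. Origin: centre of its underside
Not all that is in view belongs to the job. Several things have the shape of the brick; the one meant has the colours described above.

How it is judged:
By the outcome, as a careful person would: the job done as asked, in the order asked, and still so for the second after the job is handed in, with the robot touching nothing.
It also fails if it takes over 70 s, if anything falls off the work surface, if the arm or the gripper's body presses on something with over 40 N, if the wrist force passes 120 N, or if a joint passes its speed limit or range.

## Working session

There is one attempt and no reset: what is moved stays moved. The work goes in short steps, Python scripts to look and compute and a tool call to move; the robot and the scene stay as the last step left them, time stands still between calls to the robot, and variables do not carry over. Pictures are saved under pics/ and viewed, at most 10 in all, crops included, and the job is handed in when it is done.

Besides the shell and the picture viewer there is one more tool, called after ">>>" as a command line: name --argument value ..., lists and objects as JSON in quotes. drive_tool: Moves the arm, as the interface text tells. Its arguments: {"type":"object","properties":{"series":{"type":"array"},"grip_force":{"type":"number"}},"required":["series"]}

```bash
ls; mkdir -p pics; python3 - <<'E'
from bench import r
import cv2,numpy as np
for n in("scene","top"):
    p,d=r.camera(n); cv2.imwrite(f"pics/{n}0.png",p); np.savez(f"pics/{n}0.npz",p=p,d=d)
    c=r.camera_params(n); print(n,np.round(c["K"],1).tolist(),np.round(c["R"],3).tolist(),np.round(c["t"],1).tolist(),(d==0).mean())
s=r.sense();print(s)
E
```

```text
pics
scene [[366.4, 0.0, 319.2], [0.0, 366.4, 196.4], [0.0, 0.0, 1.0]] [[0.097, 0.995, -0.013], [0.643, -0.073, -0.763], [-0.76, 0.065, -0.646]] [-46.5, -319.9, 1392.2] 0.00414453125
top [[419.9, 0.0, 320.3], [0.0, 419.9, 200.0], [0.0, 0.0, 1.0]] [[-0.017, -1.0, 0.006], [-0.983, 0.016, -0.182], [0.182, -0.009, -0.983]] [11.6, 563.2, 1111.4] 0.0043046875
{'time_s': 0.1, 'joint_positions': array([ 1.12400963e+00,  3.14127709e-01, -4.79823818e-02,  1.21021833e+00,
       -5.46166551e-06,  1.57082366e+00]), 'joint_vel': array([-9.15077829e-05, -3.17376679e-03,  2.11540295e-03, -2.07556314e-03,
        2.11309875e-04,  1.48461128e-03]), 'joint_efforts': array([ 1.65281308e-04, -5.40765417e+01,  3.40542805e+01,  1.12030929e-02,
       -3.69590020e-05, -8.03707394e-07]), 'position': array([259.01466097, 540.62551879, 230.53589514]), 'orientation': array([-3.14006056e+00,  5.50353879e-06,  2.69477863e+00]), 'contact_force': array([ 0.2870113 , -0.17601676,  0.04105766]), 'moment': array([ 0.00607215, -0.06259129,  0.00300784]), 'grip_force': 0.0, 'grip_width': 85.33290025703452}
```

View pics/scene0.png

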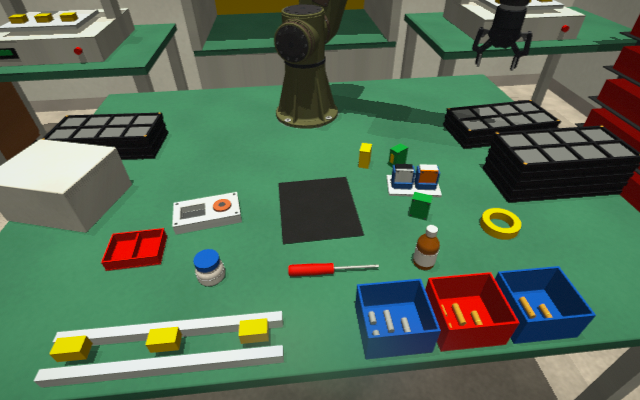

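View pics/top0.png

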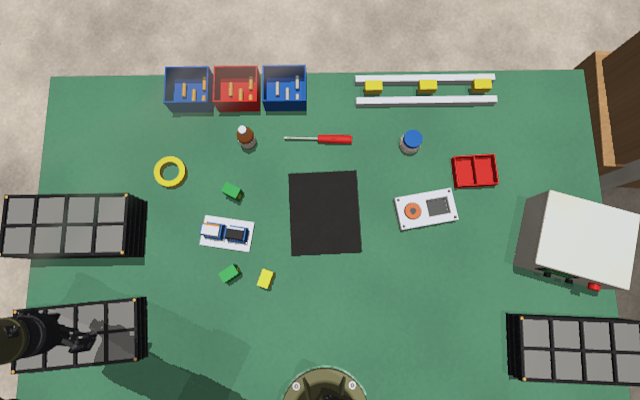

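In the scene view, the brick-shaped things are the black/silver one (403,177), the white/orange one (427,177), green blocks (398,155) and (420,206), and a yellow one (365,155). In the top view the first two are at (236,234) and (212,230). The one at (403,177)/(236,234) is black with a silver face and stands in the rack, so it fits. I'll confirm it in an enlarged crop and measure.

```bash
cat > h.py <<'E'
import cv2,numpy as np
from bench import r
def load(n):
    z=np.load(f"pics/{n}.npz"); return z["p"],z["d"]
def cloud(n,d):
    c=r.camera_params(n);K,R,t=[np.array(c[k]) for k in"KRt"]
    v,u=np.mgrid[:400,:640]
    X=np.stack([(u-K[0,2])/K[0,0]*d,(v-K[1,2])/K[1,1]*d,d],-1)
    return (X-t)@R
def ray(n,uv,z):
    c=r.camera_params(n);K,R,t=[np.array(c[k]) for k in"KRt"]
    uv=np.atleast_2d(uv).astype(float);q=np.c_[uv,np.ones(len(uv))]@np.linalg.inv(K).T@R
    o=-R.T@t; return o+q*((z-o[2])/q[:,2])[:,None]
def rect(n,mask,z):
    "largest blob -> rect on plane z: centre, sizes, angle deg"
    k,l,s,c=cv2.connectedComponentsWithStats(mask.astype(np.uint8))
    i=1+np.argmax(s[1:,4]);cs,_=cv2.findContours((l==i).astype(np.uint8),0,1)
    P=ray(n,max(cs,key=len)[:,0],z)[:,:2].astype(np.float32)
    (c,w,a)=cv2.minAreaRect(P);return np.round(c,1),np.round(w,1),round(a,2),int(s[i,4])
def win(m,u0,u1,v0,v1):
    o=np.zeros_like(m);o[v0:v1,u0:u1]=m[v0:v1,u0:u1];return o
E
python3 - <<'E'
from h import *
pt,dt=load("top0");ps,ds=load("scene0")
a=cv2.resize(ps[135:225,345:455],None,fx=5,fy=5,interpolation=2)
b=cv2.resize(pt[205:260,190:265],None,fx=5,fy=5,interpolation=2)
o=np.zeros((450,550+375+0,3),np.uint8)[:, :800];
cv=np.zeros((450,930,3),np.uint8);cv[:,:550]=a;cv[:275,550:925]=b
cv2.imwrite("pics/crop0.png",cv2.resize(cv,None,fx=.86,fy=.86))
W=cloud("top",dt)
mn=pt.min(-1).astype(int);mx=pt.max(-1).astype(int)
Z=W[...,2]
for nm,(u,v) in dict(table=(270,150),mat=(325,210),nest=(425,218),pocket=(438,207),brick=(236,234),spare=(212,230),base=(206,243)).items(): print(nm,W[v,u].round(1),pt[v,u])
print("mat",rect("top",win(mx<60,280,370,160,262),3))
print("nest",rect("top",win((mn>120)|(Z>18),385,465,180,240),28))
print("rack",rect("top",win((mn>120)|(Z>5),195,262,205,255),8))
print("hi",rect("top",win((Z>63)&(mx<70),195,262,205,255),68))
print("pocket",rect("top",win((Z<20),422,456,190,222),28))
Ws=cloud("scene",ds);
for nm,(u,v) in dict(mat=(320,210),nest=(215,222),brick=(403,168),face=(403,178)).items(): print(nm,Ws[v,u].round(1),ps[v,u])
E
```

```text
table [726.7 148.1  -3.5] [116 147  94]
mat [543.  -11.4   1.6] [46 48 49]
nest [ 510.8 -290.1   32.9] [226 221 219]
pocket [ 546.  -336.9    4.5] [104 105 104]
brick [471.2 230.6  66.2] [64 63 64]
spare [482.4 293.9  72.3] [226 221 219]
base [453.4 326.1   7.1] [227 222 220]
mat (array([536.5,  -8. ]), array([237.1, 197.2]), 1.97, 5579)
nest (array([ 537.8, -296. ]), array([100.8, 168.2]), 10.28, 1657)
rack (array([481.1, 273.8]), array([155.8,  91.1]), 81.94, 1616)
hi (array([472.3, 235.7]), array([45.4, 21.2]), 80.92, 134)
pocket (array([ 546. , -328.9]), array([47.5, 59.2]), 9.3, 344)
mat [557.2  -5.3   3.4] [42 45 45]
nest [ 585.2 -272.8   15.2] [104 112 111]
brick [481.9 230.2  66. ] [78 82 79]
face [493.3 230.5  40.4] [101 111 109]
```

View pics/crop0.png

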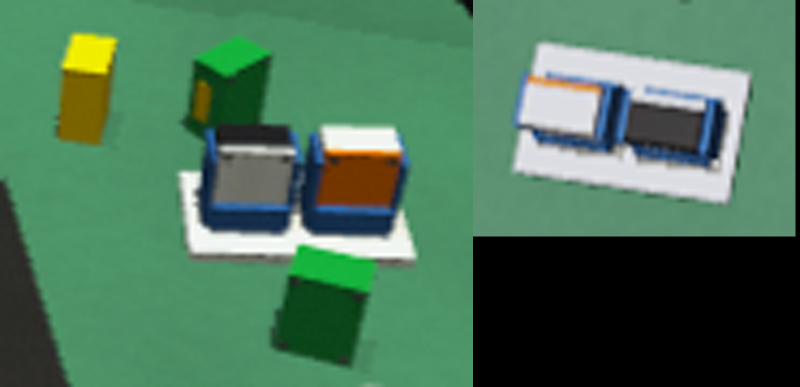

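Confirmed: the brick in the left slot (scene view) has a black top and a silver face on the rack's +x side, and its neighbour is white/orange. Next I'll refine the poses from area centroids in both views.

```bash
cat >> h.py <<'E'
def area(n,mask,z,fill=True):
    "centroid, principal angle, side lengths of largest blob on plane z"
    k,l,s,c=cv2.connectedComponentsWithStats(mask.astype(np.uint8),connectivity=4)
    i=1+np.argmax(s[1:,4]);m=(l==i).astype(np.uint8)
    if fill:
        cs,_=cv2.findContours(m,0,1);cv2.drawContours(m,cs,-1,1,-1)
    v,u=np.nonzero(m);P=ray(n,np.c_[u,v],z)[:,:2];w,V=np.linalg.eigh(np.cov(P.T))
    return P.mean(0).round(1),round(np.degrees(np.arctan2(V[1,1],V[0,1]))%180,1),np.sqrt(12*w).round(1),len(u)
E
python3 - <<'E'
from h import *
pt,dt=load("top0");ps,ds=load("scene0")
np.set_printoptions(suppress=True)
gt=pt.max(-1).astype(int);gs=ps.max(-1).astype(int);nt=pt.min(-1);ns=ps.min(-1)
print(area("top",win(nt>170,385,465,180,240),28),area("scene",win(ns>170,165,245,185,235),28))
print("mat",area("top",win(gt<70,280,370,160,262),3),area("scene",win(gs<70,270,370,170,250),3))
print("spare top",area("top",win(nt>190,198,222,218,238),68),area("scene",win(ns>190,415,442,160,172),68))
print("brick min px rows")
print(gt[222:246,222:252]);print(gs[160:192,388:416])
print("pocket scene",gs[200:222,174:212])
E
```

```text
(array([ 539.4, -296.2]), np.float64(99.4), array([ 93.3, 164.5]), 1898) (array([ 545.7, -299.4]), np.float64(99.4), array([ 91.9, 163.3]), 1527)
mat (array([534.5,  -8.2]), np.float64(2.0), array([197.4, 237.3]), 5616) (array([554.2, -11.9]), np.float64(1.5), array([197.2, 237.8]), 4510)
spare top (array([483.4, 301.2]), np.float64(80.8), array([25.2, 45.3]), 157) (array([487.6, 299.4]), np.float64(81.0), array([22.4, 45.2]), 82)
brick min px rows
[[227 227 227 227 226 226 226 226 226 226 226 226 226 226 226 226 226 226
  227 227 227 228 228 229 229 230 230 229 219 219]
 [221 224 218 229 227 226 226 226 226 226 227 226 226 226 226 226 226 226
  226 226 226 226 226 226 227 227 227 227 228 228]
 [192 192 171 212 230 228 226 226 222 224 228 228 227 227 227 226 226 227
  226 226 226 226 226 226 226 226 226 226 226 227]
 [129 111  71 160 212 213 227 222 200 203 209 213 214 219 223 224 228 228
  227 227 227 227 227 227 227 226 226 226 226 226]
 [ 77  48  68 138 194 217 230 224 201 202 202 199 195 201 202 204 209 209
  213 214 219 223 224 229 229 228 227 227 226 227]
 [ 67  52  89 157 185 
[... 8910 characters left out ...]
 245 245 244 244 244 244 245 244 245 245 245 245 245
  245 244]
 [244 244 244 244 241 208 117 103 111 116 127 137 170 191 204 232 244 244
  245 244 244 245 244 244 244 245 245 245 244 245 245 245 244 244 245 244
  242 242]
 [244 244 244 244 241 220 181 200 222 231 244 244 244 244 244 244 244 245
  244 244 244 244 244 245 244 245 244 245 244 244 244 243 242 241 240 235
  208 185]
 [244 244 244 244 244 244 244 244 244 244 244 244 244 244 244 244 244 244
  244 245 244 244 245 244 245 244 242 241 240 240 234 209 184 170 127 113
  113 112]
 [244 244 243 243 244 244 244 244 244 244 244 244 244 244 244 245 244 244
  244 244 242 242 241 240 240 229 184 174 135  95 100 112 112 112 112 113
  112 113]]
```

```bash
python3 - <<'E'
from h import *
np.set_printoptions(suppress=True,precision=1)
pt,dt=load("top0");ps,ds=load("scene0")
def corners(n,m,z):
    k,l,s,c=cv2.connectedComponentsWithStats(m.astype(np.uint8),connectivity=4);i=1+np.argmax(s[1:,4])
    cs,_=cv2.findContours((l==i).astype(np.uint8),0,1);h=cv2.convexHull(max(cs,key=len))
    q=cv2.approxPolyDP(h,.06*cv2.arcLength(h,True),True)[:,0]
    P=ray(n,q,z);P=P[np.argsort(np.arctan2(*(P-P.mean(0))[:,:2].T))];print(n,q.tolist(),P[:,:2].tolist())
corners("top",win(pt.max(-1)<70,280,370,160,262),3)
corners("scene",win(ps.max(-1)<70,270,370,170,250),3)
corners("top",win(pt.min(-1)>170,385,465,180,240),28)
corners("scene",win(ps.min(-1)>170,165,245,185,235),28)
# black top faces
print(area("top",win(pt.max(-1)<72,224,245,228,241),68)); print(area("scene",win(ps.max(-1)<50,394,412,163,169),68))
# jar lid + ring + amber for cross-check
hsv=lambda p:cv2.cvtColor(p,cv2.COLOR_BGR2HSV)
for n,p,w in(("top",pt,(150,192,150,192)),("scene",ps,(475,525,200,242))):
    h=hsv(p);print("tape",area(n,win((abs(h[...,0].astype(int)-26)<6)&(h[...,1]>150),*w),12))
for n,p,w in(("top",pt,(398,428,198,224)),("scene",ps,(208,236,194,216))):
    h=hsv(p);print("disc",area(n,win((h[...,0]<14)&(h[...,1]>100),*w),32))
E
```

```text
top [[355, 171], [361, 251], [292, 255], [289, 174]] [[423.8299287757271, -110.86139859105431], [415.91750457913713, 84.07742767862852], [650.917850442378, 91.64857861560664], [656.8834607685809, -101.43089109402901]]
scene [[345, 177], [363, 234], [283, 243], [279, 183]] [[428.7145835310188, -111.44913598883483], [422.16109413198694, 81.75851952305109], [655.1961251027053, 90.92020657896501], [663.5835946538178, -105.03384096848299]]
top [[451, 189], [458, 219], [401, 228], [396, 197]] [[507.0646237067229, -383.98252432251], [484.35275428131433, -222.3923016222694], [572.7749302537952, -212.82455155384685], [593.4048049447067, -370.6613067781968]]
scene [[236, 192], [238, 214], [172, 225], [175, 202]] [[510.7752722040841, -382.5174691191081], [487.1365536088882, -225.92741611162452], [575.8854718227992, -214.28929805996336], [597.8199630995098, -372.451832536775]]
(array([470.3, 235.9]), np.float64(80.4), array([25.7, 46.1]), 161)
(array([473.4, 230.7]), np.float64(81.1), array([17.9, 44.2]), 63)
tape (array([660.5, 435.4]), np.float64(54.5), array([76.9, 83.2]), 776)
tape (array([663.9, 432.8]), np.float64(139.5), array([ 80.1, 102.1]), 986)
disc (array([ 532.3, -255.8]), np.float64(119.0), array([39.4, 39.5]), 203)
disc (array([ 539.7, -258.4]), np.float64(15.0), array([40., 42.]), 174)
```

```bash
cat >> h.py <<'E'
from scipy.spatial.transform import Rotation as Ro
def go(pos,rpy_deg):
    s=r.sense();R0=Ro.from_euler("xyz",s["orientation"]);R1=Ro.from_euler("xyz",rpy_deg,degrees=True)
    d=R0.inv().apply(np.array(pos)-s["position"]);w=(R0.inv()*R1).as_rotvec(degrees=True)
    print("t",s["time_s"],"pos",s["position"].round(1),"rpy",np.degrees(s["orientation"]).round(1),"j",s["joint_positions"].round(2),"w",round(s["grip_width"],1),"\nshift",d.round(1),"|",np.linalg.norm(d).round(),"turn",w.round(1))
E
python3 -c "
from h import *
go([474.5,235,140],[180,0,80.5])"
```

```text
t 0.1 pos [259.  540.6 230.5] rpy [-179.9    0.   154.4] j [ 1.12  0.31 -0.05  1.21 -0.    1.57] w 85.3 
shift [-326.4 -182.4   90.8] | 385.0 turn [-0.1  0.1 73.9]
```

>>> drive_tool --series '[[[1, -36, -20, 10, 0, 0, 8], [1, -73, -40, 20, 0, 0, 16], [1, -109, -61, 30, 0, 0, 24], [1, -145, -81, 40, 0, 0, 32], [1, -181, -101, 50, 0, 0, 40], [1, -218, -122, 60, 0, 0, 48], [1, -254, -142, 70, 0, 0, 56], [1, -290, -162, 80, 0, 0, 64], [1, -326, -182, 90, 0, 0, 72], [1, -326, -182, 90, 0, 0, 74]]]'

```text
time_s: 1.1
position: [475.9, 231.8, 139.6]
orientation: [-3.141, 0.003, 1.394]
contact_force: [-1.1, 0.2, 0.1]
grip_width: 85.6
grip_force: 0.0
```

```bash
python3 - <<'E'
from h import *
for n in("scene","top"):
    p,d=r.camera(n); np.savez(f"pics/{n}1.npz",p=p,d=d)
    if n=="scene": a=cv2.resize(p[80:230,340:480],None,fx=3.5,fy=3.5)
    else: b=cv2.resize(p[180:280,180:270],None,fx=3.5,fy=3.5)
o=np.zeros((525,805,3),np.uint8);o[:,:490]=a;o[:350,490:805]=b;cv2.imwrite("pics/c1.png",o[:,:800])
go([474.5,235,140],[180,0,80.5]);print(r.sense()["contact_force"])
E
```

```text
t 1.2 pos [474.6 234.7 140.6] rpy [-179.9    0.    80.3] j [ 0.46  0.24 -0.36  0.97  0.    2.2 ] w 85.5 
shift [ 0.2 -0.2  0.6] | 1.0 turn [-0.1  0.  -0.2]
[-0.42082852  0.96217881 -0.06791342]
```

View pics/c1.png

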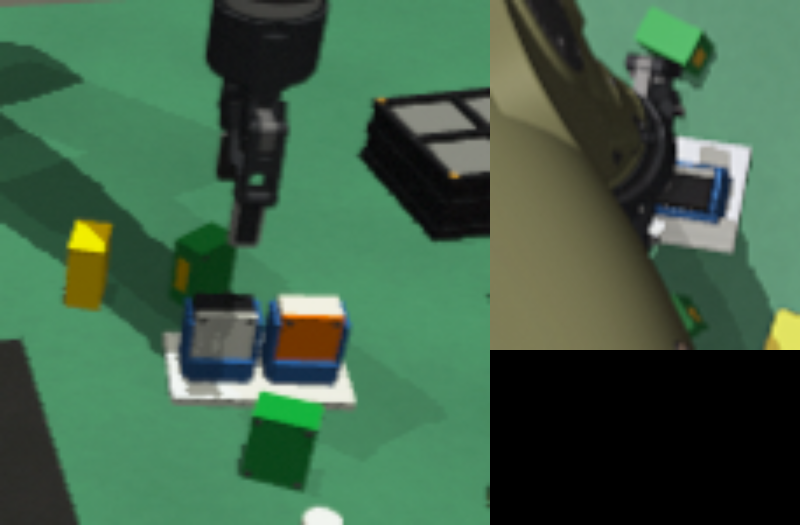

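```bash
python3 - <<'E'
from h import *
def pj(n,X):
    c=r.camera_params(n);K,R,t=[np.array(c[k]) for k in"KRt"];q=(R@X+t)@K.T;return (q[:2]/q[2]).round(1)
o=np.array([474.6,234.7,153]);y=np.array([.986,-.168,0])
for n in("scene","top"):
    print(n,[pj(n,o+k*y).tolist() for k in(43,57,-43,-57)])
    print("brick top corners",[pj(n,np.array([474.5,235,68])+a*y+b*np.array([.168,.986,0])).tolist() for a in(-15,15) for b in(-23,23)])
p,_=load("scene1");print(p[140:153,400:420].max(-1))
E
```

```text
scene [[410.4, 148.0], [411.1, 151.1], [406.7, 130.4], [406.1, 127.8]]
brick top corners [[395.1, 162.3], [412.0, 162.8], [396.1, 168.7], [413.3, 169.2]]
top [[231.0, 212.2], [232.0, 206.8], [224.4, 246.2], [223.3, 251.9]]
brick top corners [[241.7, 239.5], [224.8, 237.0], [243.7, 228.5], [226.9, 226.0]]
[[142 141 142 143 143 128  77  66  47  18  21  21  19  20  37  88 131 143
  144 144]
 [142 144 144 142 143 126  75  62  34  17  20  19  19  20  45  99 141 141
  142 140]
 [141 142 143 142 141 126  74  60  26  19  20  22  21  22  58 110 143 142
  141 142]
 [115 129 139 140 137 114  65  60  27  20  18  21  19  27  66 115 141 142
  143 143]
 [ 85  89 106 127 129 101  68  58  19  18  21  22  18  35  84 128 142 142
  143 142]
 [ 83  82  84  88  99  94  65  47  17  19  20  19  19  36  89 133 142 142
  142 142]
 [ 84  84  84  84  78  64  65  46  18  21  22  21  18  44  98 139 141 142
  143 142]
 [ 84  84  84  84  80  70  61  35  18  21  22  21  21  56 112 143 143 142
  143 142]
 [ 84  84  85  83  80  72  63  34  20  21  22  20  25  66 118 142 143 141
  142 142]
 [ 84  84  83  78  67  64  64  56  47  48  46  44  51  90 132 144 144 144
  142 143]
 [ 83  78  66  56  57  58  62  75  95  93  96  96  97 121 143 143 143 143
  144 145]
 [ 65  57  56  56  58  56  57  91 133 133 135 143 143 143 143 143 142 142
  144 143]
 [ 55  57  57  56  56  57  63  97 130 129 131 135 144 145 144 144 144 143
  143 145]]
```

>>> drive_tool --series '[[[1, 0, 0, 20, 0, 0, 0], [1, 0, 0, 40, 0, 0, 0], [1, 0, 0, 60, 0, 0, 0], [1, 0, 0, 75, 0, 0, 0], [1, 0, 0, 88, 0, 0, 0], [1, 0, 0, 97, 0, 0, 0], [1, 0, 0, 104, 0, 0, 0], [1, 0, 0, 104, 0, 0, 0]]]'

```text
time_s: 2.0
position: [474.1, 236.1, 36.7]
orientation: [-3.141, 0.001, 1.404]
contact_force: [-0.4, 0.2, -0.3]
grip_width: 85.3
grip_force: 0.0
```

>>> drive_tool --series '[[[0.3, 0, 0, 0, 0, 0, 0], [0.3, 0, 0, 0, 0, 0, 0], [0.3, 0, 0, 0, 0, 0, 0], [0.2, 0, 0, 0, 0, 0, 0], [0.2, 0, 0, 0, 0, 0, 0], [0.2, 0, 0, 0, 0, 0, 0]]]' --grip_force 20

```text
time_s: 2.6
position: [475.7, 236.3, 37.9]
orientation: [3.14, -0.001, 1.403]
contact_force: [3.1, 0.1, 3.1]
grip_width: 29.9
grip_force: 26.9
```

>>> drive_tool --series '[[[0, 0, 0, 0, 0, 0, 0], [0, 0, 1.5, -2, 0, 0, 0], [0, 0, 1.5, -10, 0, 0, 0], [0, 0, 1.5, -25, 0, 0, 0], [0, 0, 1.5, -45, 0, 0, 0], [0, 0, 1.5, -65, 0, 0, 0], [0, 0, 1.5, -85, 0, 0, 0], [0, 0, 1.5, -105, 0, 0, 0], [0, 0, 1.5, -105, 0, 0, 0]]]' --grip_force 60

```text
time_s: 3.5
position: [476.8, 236.6, 144.7]
orientation: [3.14, -0.002, 1.403]
contact_force: [-0.1, 0.6, -2.8]
grip_width: 29.1
grip_force: 60.5
```

```bash
python3 -c "
from h import *
s=r.sense();print(s['contact_force'],s['grip_width'],s['grip_force'])
go([500,0,130],[180,0,90])"
```

```text
[-0.09086529  0.64243034 -2.77648154] 29.129688550439973 60.54315447807312
t 3.5 pos [476.8 236.6 144.7] rpy [ 1.799e+02 -1.000e-01  8.040e+01] j [ 0.46  0.24 -0.35  0.98  0.    2.2 ] w 29.1 
shift [-229.4   62.3   14.3] | 238.0 turn [ 0.1 -0.1 -9.6]
```

>>> drive_tool --series '[[[0, -30, 8, 0, 0, 0, -1], [0, -65, 18, 0, 0, 0, -3], [0, -100, 27, 0, 0, 0, -4], [0, -135, 37, 2, 0, 0, -6], [0, -170, 46, 5, 0, 0, -7], [0, -200, 54, 8, 0, 0, -8], [0, -220, 60, 11, 0, 0, -9], [0, -229, 62, 14, 0, 0, -9.6], [0, -229, 62, 14, 0, 0, -9.6]]]'

```text
time_s: 4.4
position: [497.8, -0.8, 127.0]
orientation: [-3.139, -0.0, 1.569]
contact_force: [0.2, 0.4, -3.0]
grip_width: 29.4
grip_force: 60.5
```

>>> drive_tool --series '[[[0, 0, 0, 25, 0, 0, 0], [0, 0, 0, 45, 0, 0, 0], [0, 0, 0, 60, 0, 0, 0], [0, 0, 0, 72, 0, 0, 0], [0, 0, 0, 82, 0, 0, 0], [0, 0, 0, 88, 0, 0, 0], [0, 0, 0, 91, 0, 0, 0], [0, 0, 0, 91, 0, 0, 0]]]'

```text
time_s: 5.2
position: [499.0, -0.2, 37.2]
orientation: [-3.141, -0.0, 1.571]
contact_force: [-0.1, -0.2, -2.6]
grip_width: 29.4
grip_force: 60.5
```

```bash
python3 -c "
from h import *
s=r.sense();print(s['contact_force'],s['grip_width'],s['grip_force'])
go([500,0,32.5],[180,0,90])"
```

```text
[-0.07631975 -0.17101457 -2.5975677 ] 29.364214601765315 60.52850961685181
t 5.2 pos [ 4.99e+02 -2.00e-01  3.72e+01] rpy [-180.   -0.   90.] j [-0.    0.29 -0.56  0.72  0.    1.57] w 29.4 
shift [0.2 1.  4.7] | 5.0 turn [-0. -0.  0.]
```

>>> drive_tool --series '[[[0, 0, 0, 2, 0, 0, 0], [0, 0, 0, 3, 0, 0, 0], [0, 0, 0, 4, 0, 0, 0], [0, 0, 0, 4, 0, 0, 0]]]'

```text
time_s: 5.6
position: [499.0, -0.3, 33.4]
orientation: [3.141, -0.0, 1.571]
contact_force: [-0.3, -0.3, -2.1]
grip_width: 28.9
grip_force: 60.5
```

>>> drive_tool --series '[[[0, 0, 0, 0.7, 0, 0, 0], [0, 0, 0, 1.4, 0, 0, 0], [0, 0, 0, 2, 0, 0, 0], [0, 0, 0, 2, 0, 0, 0]]]'

```text
time_s: 6.0
position: [499.3, -0.3, 32.9]
orientation: [3.141, 0.0, 1.571]
contact_force: [-4.6, -0.6, 15.2]
grip_width: 29.4
grip_force: 62.4
```

>>> drive_tool --series '[[[0.4, 0, 0, -0.5, 0, 0, 0], [0.6, 0, 0, -0.5, 0, 0, 0], [1, 0, 0, -0.5, 0, 0, 0], [1, 0, 0, -0.5, 0, 0, 0], [1, 0, 0, -0.5, 0, 0, 0], [1, 0, 0, -25, 0, 0, 0], [1, 0, 0, -60, 0, 0, 0], [1, 0, 0, -100, 0, 0, 0], [1, 0, 0, -120, 0, 0, 0], [1, 0, 0, -120, 0, 0, 0]]]'

```text
time_s: 7.0
position: [501.6, -0.3, 154.5]
orientation: [3.136, 0.0, 1.571]
contact_force: [-0.0, 0.5, -0.2]
grip_width: 85.1
grip_force: 0.0
```

```bash
python3 - <<'E'
from h import *
for n in("scene","top"):
    p,d=r.camera(n); np.savez(f"pics/{n}2.npz",p=p,d=d)
    if n=="scene": a=cv2.resize(p[100:250,260:380],None,fx=3.5,fy=3.5)
    else: b=cv2.resize(p[150:270,270:380],None,fx=3,fy=3)
o=np.zeros((525,750,3),np.uint8);o[:,:420]=a;o[:360,420:750]=b;cv2.imwrite("pics/c2.png",o)
# second grasp: grasp point G, tool tilt: approach (-sin40,0,-cos40)
th=np.radians(40)
a=np.array([-np.sin(th),0,-np.cos(th)])
G=np.array([499.5+7,-.3,3+34])
for yaw in(180,):
  R=Ro.from_euler("xyz",[180,0,yaw],degrees=True)
  for s in(40,-40):
    Q=R*Ro.from_euler("y",s,degrees=True); print(s,Q.apply([0,0,1]).round(2),Q.as_euler("xyz",degrees=True).round(1))
    if np.allclose(Q.apply([0,0,1]),a):
        e=Q.as_euler("xyz",degrees=True);print("TCP",G+19*a,"pre",G+19*a-100*a);go(G+19*a-100*a,e)
E
```

```text
40 [-0.64  0.   -0.77] [180. -40. 180.]
TCP [ 4.94287035e+02 -3.00000000e-01  2.24451556e+01] pre [ 5.58565796e+02 -3.00000000e-01  9.90495999e+01]
t 7.1 pos [ 4.991e+02 -3.000e-01  1.512e+02] rpy [180.  -0.  90.] j [-0.    0.17 -0.42  0.98  0.    1.57] w 85.3 
shift [-0.  59.4 52.1] | 79.0 turn [ 31.3  31.3 -86. ]
-40 [ 0.64  0.   -0.77] [180.  40. 180.]
```

View pics/c2.png

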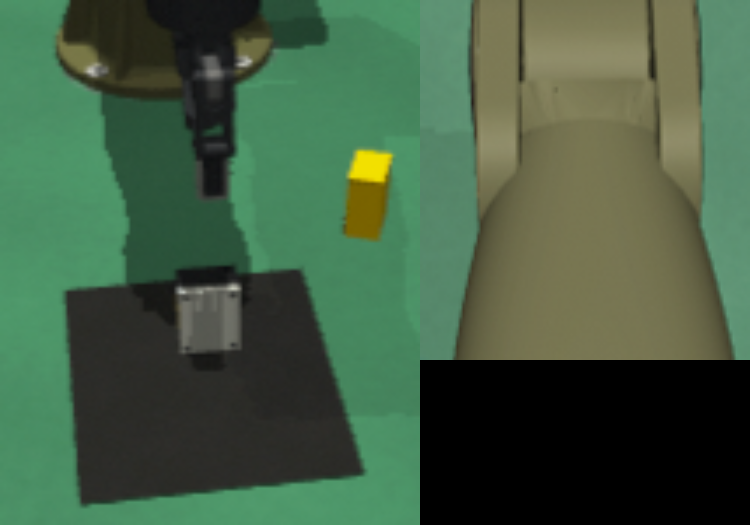

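>>> drive_tool --series '[[[1, 0, 5, 0, 2.6, 2.6, -7.2], [1, 0, 10, 0, 5.2, 5.2, -14.3], [1, 0, 15, 0, 7.8, 7.8, -21.5], [1, 0, 20, 0, 10.4, 10.4, -28.7], [1, 0, 25, 0, 13, 13, -35.8], [1, 0, 30, 0, 15.6, 15.6, -43], [1, 0, 35, 0, 18.2, 18.2, -50.2], [1, 0, 40, 0, 20.8, 20.8, -57.3], [1, 0, 45, 0, 23.4, 23.4, -64.5], [1, 0, 50, 0, 26, 26, -71.7]]]'

```text
time_s: 8.1
position: [548.3, -0.6, 149.1]
orientation: [-3.048, -0.598, 2.839]
contact_force: [-0.0, 0.0, 0.1]
grip_width: 85.5
grip_force: 0.0
```

```bash
python3 -c "
from h import *
go([558.6,-.3,99],[180,-40,180])"
```

```text
t 8.1 pos [548.3  -0.6 149.1] rpy [-174.6  -34.3  162.7] j [-0.04  0.81  0.38  1.75  0.06  0.22] w 85.5 
shift [-36.3   6.7  35.5] | 51.0 turn [  5.1   5.  -14.1]
```

>>> drive_tool --series '[[[1, -9, 1.5, 9, 2, 2, -6], [1, -18, 3.5, 18, 4, 4, -12], [1, -27, 5, 27, 4.6, 4.6, -12.8], [1, -36, 6.7, 35.5, 4.6, 4.6, -12.8], [1, -36, 6.7, 35.5, 4.6, 4.6, -12.8]]]'

```text
time_s: 8.6
position: [558.3, -0.2, 98.8]
orientation: [-3.129, -0.688, 3.105]
contact_force: [-0.2, 0.6, 0.2]
grip_width: 85.3
grip_force: 0.0
```

```bash
python3 -c "
from h import *
go([558.6,-.3,99],[180,-40,180])
go([494.3,-.3,22.5],[180,-40,180])"
```

```text
t 8.6 pos [ 5.583e+02 -2.000e-01  9.880e+01] rpy [-179.3  -39.4  177.9] j [-0.    0.95  0.49  1.8   0.01  0.02] w 85.3 
shift [-0.  -0.1 -0.3] | 0.0 turn [ 0.6  0.6 -1.6]
t 8.6 pos [ 5.583e+02 -2.000e-01  9.880e+01] rpy [-179.3  -39.4  177.9] j [-0.    0.95  0.49  1.8   0.01  0.02] w 85.3 
shift [ 1.  -1.2 99.6] | 100.0 turn [ 0.6  0.6 -1.6]
```

>>> drive_tool --series '[[[1, 0, 0, 20, 0.4, 0.4, -1], [1, 0, -0.5, 45, 0.5, 0.5, -1.2], [1, 0.5, -1, 65, 0.5, 0.5, -1.2], [1, 1, -1, 82, 0.5, 0.5, -1.2], [1, 1, -1, 93, 0.5, 0.5, -1.2], [1, 1, -1, 99, 0.5, 0.5, -1.2], [1, 1, -1, 99, 0.5, 0.5, -1.2]]]'

```text
time_s: 9.3
position: [495.5, -0.3, 25.9]
orientation: [-3.138, -0.694, 3.133]
contact_force: [0.4, -0.3, 0.3]
grip_width: 84.8
grip_force: 0.0
```

```bash
python3 -c "
from h import *
print(r.sense()['contact_force'])
go([494.3,-.3,22.5],[180,-40,180])"
```

```text
[ 0.44989075 -0.33927799  0.2771219 ]
t 9.3 pos [ 4.955e+02 -3.000e-01  2.590e+01] rpy [-179.8  -39.7  179.5] j [-0.    0.89  0.19  1.56  0.    0.01] w 84.8 
shift [-1.2  0.   3.4] | 4.0 turn [ 0.1  0.3 -0.4]
```

Good (slight lag). I'll correct by 2 mm, close softly, then firm the grip.

>>> drive_tool --series '[[[0.5, 0, 0, 1.5, 0, 0, 0], [0.3, 0, 0, 1.5, 0, 0, 0], [0.3, 0, 0, 1.5, 0, 0, 0], [0.3, 0, 0, 1.5, 0, 0, 0], [0.3, 0, 0, 1.5, 0, 0, 0]]]' --grip_force 20

```text
time_s: 9.8
position: [495.5, -0.1, 24.6]
orientation: [-3.138, -0.693, 3.134]
contact_force: [1.8, -1.7, 3.4]
grip_width: 45.5
grip_force: 22.9
```

>>> drive_tool --series '[[[0, 0, 0, 0, 0, 0, 0], [0, 0, 0, 0, 0, 0, 0], [0, 0, 0, 0, 0, 0, 0]]]' --grip_force 70

```text
time_s: 10.1
position: [495.6, -0.1, 24.8]
orientation: [-3.138, -0.693, 3.134]
contact_force: [3.6, -0.1, 5.8]
grip_width: 45.0
grip_force: 72.0
```

```bash
python3 -c "
from h import *
print(r.sense()['contact_force'])
go([530,-.3,120],[180,50,180])"
```

```text
[ 3.62536043 -0.11204673  5.7503446 ]
t 10.1 pos [ 4.956e+02 -1.000e-01  2.480e+01] rpy [-179.8  -39.7  179.6] j [-0.    0.9   0.19  1.56  0.    0.01] w 45.0 
shift [ 34.4  -0.3 -95.2] | 101.0 turn [ -0.2 -89.7  -0.3]
```

>>> drive_tool --series '[[[0, 3, 0, -4, 0, 0, 0], [0, 13, 0, -15, 0, 0, 0], [0, 26, 0, -31, 0, 0, 0], [0, 40, 0, -48, 0, -4, 0], [0, 51, 0, -61, 0, -12, 0], [0, 51, 0, -61, 0, -20, 0], [0, 51, 0, -61, 0, -28, 0], [0, 51, 0, -61, 0, -36, 0], [0, 51, 0, -61, 0, -44, 0], [0, 51, 0, -61, 0, -52, 0]]]'

```text
time_s: 11.1
position: [494.5, 0.2, 105.2]
orientation: [-3.139, 0.22, 3.137]
contact_force: [0.4, 0.7, -3.0]
grip_width: 45.3
grip_force: 71.6
```

>>> drive_tool --series '[[[0, 0, 0, 0, 0, -8, 0], [0, 0, 0, 0, 0, -16, 0], [0, 0, 0, 0, 0, -24, 0], [0, 0, 0, 0, 0, -32, 0], [0, 0, 0, 0, 0, -37, 0], [0, 0, 0, 0, 0, -38, 0], [0, 0, 0, 0, 0, -38, 0]]]'

```text
time_s: 11.8
position: [591.5, 1.8, 190.3]
orientation: [-3.137, 0.799, 3.139]
contact_force: [0.4, 0.3, -2.4]
grip_width: 44.8
grip_force: 74.6
```

```bash
python3 - <<'E'
from h import *
p,d=r.camera("scene"); np.savez("pics/scene3.npz",p=p,d=d)
cv2.imwrite("pics/c3.png",cv2.resize(p[100:250,240:400],None,fx=4,fy=4))
s=r.sense();print(s['contact_force'],s['grip_width'])
go([530,-.3,18],[180,50.3,180])
E
```

```text
[ 1.10364798 -0.05760078 -0.39181909] 44.88043866315783
t 11.85 pos [592.4   1.8 191.1] rpy [-179.8   45.9  179.8] j [ 0.01 -0.17 -1.02 -0.09 -0.01  0.01] w 44.9 
shift [167.7  -2.   75.8] | 184.0 turn [-0.4 -4.4 -0.1]
```

View pics/c3.png

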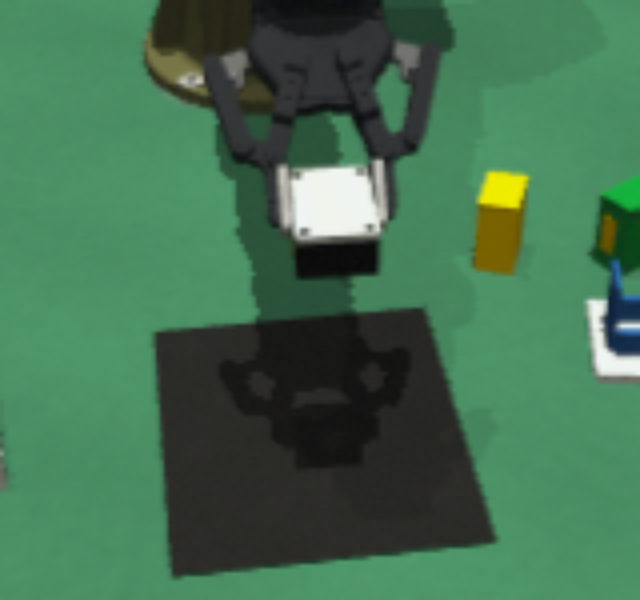

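```bash
python3 -c "
from h import *
go([605,0,60],[180,50.3,180])"
```

```text
t 11.85 pos [592.4   1.8 191.1] rpy [-179.8   45.9  179.8] j [ 0.01 -0.17 -1.02 -0.09 -0.01  0.01] w 44.9 
shift [ 85.4  -1.4 100.3] | 132.0 turn [-0.4 -4.4 -0.1]
```

>>> drive_tool --series '[[[0, 15, 0, 17, 0, 0, 0], [0, 32, 0, 38, 0, -1, 0], [0, 50, -1, 59, 0, -2, 0], [0, 68, -1, 80, 0, -3, 0], [0, 80, -1, 94, 0, -4, 0], [0, 85, -1, 100, 0, -4.4, 0], [0, 85, -1, 100, 0, -4.4, 0]]]'

```text
time_s: 12.55
position: [663.9, 0.8, 77.4]
orientation: [-3.136, 0.812, 3.139]
contact_force: [0.2, 0.6, -3.3]
grip_width: 45.0
grip_force: 74.6
```

```bash
python3 -c "
from h import *
go([605,0,18],[180,50.3,180])"
```

```text
t 12.55 pos [663.9   0.8  77.4] rpy [-179.7   46.5  179.8] j [ 0.01  0.23 -1.03 -0.49 -0.01  0.01] w 45.0 
shift [83.7 -1.  -1.8] | 84.0 turn [-0.4 -3.8 -0.1]
```

```bash
python3 -c "
from h import *
go([540,20,150],[180,0,180])"
```

```text
t 12.55 pos [663.9   0.8  77.4] rpy [-179.7   46.5  179.8] j [ 0.01  0.23 -1.03 -0.49 -0.01  0.01] w 45.0 
shift [  32.7   18.1 -140. ] | 145.0 turn [-0.3 46.5 -0.3]
```

>>> drive_tool --series '[[[0, 4, 2, -20, 0, 6, 0], [0, 9, 5, -40, 0, 13, 0], [0, 14, 8, -60, 0, 20, 0], [0, 19, 10, -80, 0, 27, 0], [0, 24, 13, -105, 0, 34, 0], [0, 29, 16, -125, 0, 41, 0], [0, 33, 18, -140, 0, 46, 0], [0, 33, 18, -140, 0, 46.5, 0]]]'

```text
time_s: 13.35
position: [542.5, 20.2, 154.3]
orientation: [-3.138, 0.005, 3.135]
contact_force: [0.8, 0.2, -2.8]
grip_width: 44.9
grip_force: 74.6
```

```bash
python3 - <<'E'
from h import *
R=Ro.from_euler("z",-90,degrees=True)*Ro.from_euler("xyz",[180,50.3,180],degrees=True)
print(R.apply([0,0,1]),R.apply([0,1,0]))
e=R.as_euler("xyz",degrees=True);print(e);go([540,0,120],e)
E
```

```text
[ 1.11022302e-16 -7.69399555e-01 -6.38767818e-01] [1.00000000e+00 1.94289029e-16 0.00000000e+00]
[180.   50.3  90. ]
t 13.35 pos [542.5  20.2 154.3] rpy [-179.8    0.3  179.6] j [ 0.04  0.25 -0.32  1.   -0.    0.05] w 44.9 
shift [  2.5 -20.1  34.4] | 40.0 turn [ 39.2 -39.   83.2]
```

>>> drive_tool --series '[[[0, 0, -2, 0, 3.2, -3.2, 6.8], [0, 0, -4, 0, 6.4, -6.4, 13.6], [0, 0, -6, 0, 9.6, -9.6, 20.4], [0, 0, -8, 0, 12.8, -12.8, 27.2], [0, 0, -10, 0, 16, -16, 34], [0, 0, -12, 0, 19.2, -19.2, 40.8], [0, 0, -14, 0, 22.4, -22.4, 47.6], [0, 0, -16, 0, 25.6, -25.6, 54.4], [0, 0, -18, 0, 28.8, -28.8, 61.2], [0, 0, -20, 0, 32, -32, 68]]]'

```text
time_s: 14.35
position: [540.1, 0.0, 151.9]
orientation: [-3.007, 0.737, 1.932]
contact_force: [0.0, 0.3, -3.1]
grip_width: 44.9
grip_force: 74.6
```

```bash
python3 - <<'E'
from h import *
go([540,-10,60],[180,50.3,90])
E
```

```text
t 14.35 pos [540.1   0.  151.9] rpy [-172.3   42.2  110.7] j [ 0.41  0.4  -0.34  1.06 -0.72  1.76] w 44.9 
shift [54.8  6.4 74.2] | 92.0 turn [ 7.3 -7.  14.8]
```

>>> drive_tool --series '[[[0, 10, 1, 13, 3, -3, 6], [0, 22, 3, 30, 5.5, -5.5, 11.5], [0, 34, 4, 46, 6.7, -6.5, 13.6], [0, 45, 5, 61, 6.7, -6.5, 13.6], [0, 55, 6.4, 74, 6.7, -6.5, 13.6], [0, 55, 6.4, 74, 6.7, -6.5, 13.6]]]'

```text
time_s: 14.95
position: [538.3, -10.6, 57.8]
orientation: [-3.116, 0.868, 1.614]
contact_force: [-0.7, -0.1, -2.0]
grip_width: 45.0
grip_force: 74.7
```

```bash
python3 - <<'E'
from h import *
go([540,-10,17],[180,50.3,90])
p,d=r.camera("scene"); np.savez("pics/scene4.npz",p=p,d=d)
cv2.imwrite("pics/c4.png",cv2.resize(p[130:250,260:400],None,fx=4,fy=4))
E
```

```text
t 14.95 pos [538.3 -10.6  57.8] rpy [-178.6   49.7   92.5] j [ 0.42  0.66 -0.27  1.09 -0.77  2.15] w 45.0 
shift [31.5  2.4 25.9] | 41.0 turn [ 0.5 -0.5  1.6]
```

View pics/c4.png

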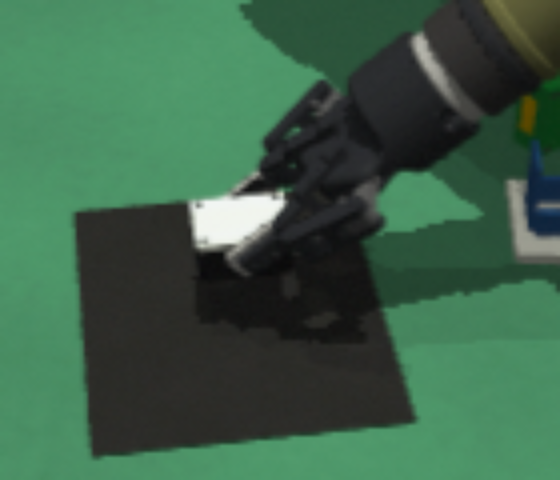

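>>> drive_tool --series '[[[0, 8, 1, 6.5, 0.5, -0.5, 1.2], [0, 16, 1.5, 13, 0.5, -0.5, 1.2], [0, 23, 2, 19, 0.5, -0.5, 1.2], [0, 28, 2, 23, 0.5, -0.5, 1.2], [0, 31.5, 2, 26, 0.5, -0.5, 1.2], [0, 31.5, 2, 26, 0.5, -0.5, 1.2]]]'

```text
time_s: 15.6
position: [541.3, -9.5, 18.8]
orientation: [-3.134, 0.878, 1.582]
contact_force: [0.6, 0.2, -2.5]
grip_width: 44.8
grip_force: 74.7
```

>>> drive_tool --series '[[[0, 1, 0, 0.8, 0, 0, 0], [0, 1.9, 0, 1.6, 0, 0, 0], [0, 2.7, 0, 2.2, 0, 0, 0], [0, 2.7, 0, 2.2, 0, 0, 0]]]'

```text
time_s: 16.0
position: [541.7, -9.3, 15.8]
orientation: [-3.135, 0.878, 1.581]
contact_force: [-1.1, 0.2, -2.7]
grip_width: 45.5
grip_force: 74.7
```

```bash
python3 - <<'E'
from h import *
print(r.sense()["contact_force"]);go([540,-10,12],[180,50.3,90])
E
```

```text
[-1.09449403  0.18097208 -2.70327309]
t 16.0 pos [541.7  -9.3  15.8] rpy [-179.6   50.3   90.6] j [ 0.43  0.73 -0.26  1.04 -0.78  2.18] w 45.5 
shift [ 2.5 -1.7  3. ] | 4.0 turn [ 0.1 -0.   0.4]
```

>>> drive_tool --series '[[[0, 0.8, 0, 0.6, 0, 0, 0], [0, 1.6, 0, 1.3, 0, 0, 0], [0, 2.4, 0, 2, 0, 0, 0], [0, 2.4, 0, 2, 0, 0, 0]]]'

```text
time_s: 16.4
position: [542.0, -9.5, 14.6]
orientation: [-3.136, 0.88, 1.582]
contact_force: [-3.9, 5.1, 10.5]
grip_width: 44.8
grip_force: 76.1
```

>>> drive_tool --series '[[[0.6, -0.5, 0, -0.4, 0, 0, 0], [0.8, -0.5, 0, -0.4, 0, 0, 0], [1, -0.5, 0, -0.4, 0, 0, 0], [1, -0.5, 0, -0.4, 0, 0, 0], [1, -0.5, 0, -0.4, 0, 0, 0], [1, 0, 0, -20, 0, 0, 0], [1, 0, 0, -55, 0, 0, 0], [1, 0, 0, -100, 0, 0, 0], [1, 0, 0, -140, 0, 0, 0], [1, 0, 0, -140, 0, 0, 0]]]'

```text
time_s: 17.4
position: [543.8, 102.7, 104.8]
orientation: [3.14, 0.875, 1.578]
contact_force: [-0.2, 1.2, 0.8]
grip_width: 84.9
grip_force: 0.0
```

```bash
python3 - <<'E'
from h import *
p,d=r.camera("scene"); np.savez("pics/scene5.npz",p=p,d=d)
q,d2=r.camera("top"); np.savez("pics/top5.npz",p=q,d=d2)
m=win(p.min(-1)>120,270,370,165,245);print(area("scene",m,33),rect("scene",m,33))
m=win(q.min(-1)>120,285,365,165,260);print(area("top",m,33),rect("top",m,33))
o=np.zeros((360,720,3),np.uint8);o[:,:360]=cv2.resize(p[150:250,270:370],(360,360));o[:,360:]=cv2.resize(q[165:265,280:380],(360,360));cv2.imwrite("pics/c5.png",o)
go([540,0,120],[180,0,90])
E
```

```text
(array([544.1,  -1.6]), np.float64(90.2), array([48.4, 61.9]), 287) (array([543.6,  -1.8]), array([48.6, 61.9]), 0.26, 286)
(array([539.9,   1.7]), np.float64(91.9), array([50.1, 61.7]), 390) (array([5.397e+02, 4.000e-01]), array([61.7, 48.3]), 89.07, 390)
t 17.5 pos [541.9  99.1 102.1] rpy [-179.7   50.3   90.6] j [ 0.58  0.73 -0.03  1.39 -0.7   2.36] w 85.2 
shift [-77.1  -2.6  64.7] | 101.0 turn [-0.  50.3  0.4]
```

View pics/c5.png

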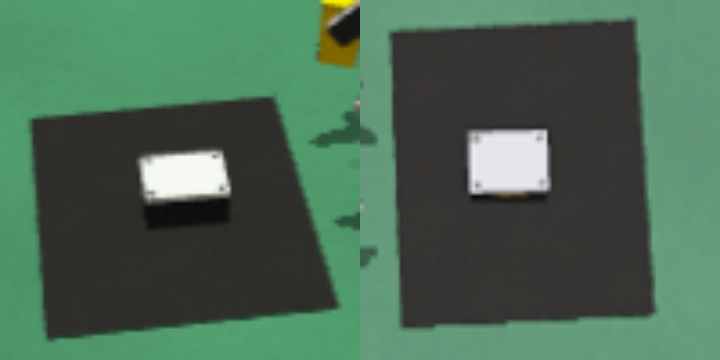

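>>> drive_tool --series '[[[1, -13, 0, 5, 0, 7, 0], [1, -26, 0, 10, 0, 15, 0], [1, -39, -1, 18, 0, 23, 0], [1, -51, -1, 30, 0, 31, 0], [1, -64, -2, 45, 0, 39, 0], [1, -74, -2.6, 60, 0, 46, 0], [1, -77, -2.6, 64, 0, 50, 0], [1, -77, -2.6, 64, 0, 50.3, 0.4], [1, -77, -2.6, 64, 0, 50.3, 0.4]]]'

```text
time_s: 18.4
position: [538.2, -1.5, 119.4]
orientation: [-3.138, 0.001, 1.567]
contact_force: [-0.7, 0.1, -0.9]
grip_width: 85.4
grip_force: 0.0
```

```bash
python3 - <<'E'
from h import *
np.set_printoptions(suppress=True)
go([542,-1,60],[180,0,90]);go([542,-1,22],[180,0,90])
p,_=load("scene0");q,_=load("top0")
for n,g,w,wp in(("top",q.min(-1),(385,465,180,240),(422,456,190,222)),("scene",p.min(-1),(165,245,185,235),(178,208,202,222))):
    for th in(150,190):
        m=win(g>th,*w);print(n,th,"nest",rect(n,m,28));
        k,l,s,c=cv2.connectedComponentsWithStats(m.astype(np.uint8));i=1+np.argmax(s[1:,4])
        cs,h=cv2.findContours((l==i).astype(np.uint8),cv2.RETR_CCOMP,1)
        for c_,hh in zip(cs,h[0]):
            if hh[3]>=0 and cv2.contourArea(c_)>100:
                P=ray(n,c_[:,0],28)[:,:2].astype(np.float32);print("   hole",cv2.minAreaRect(P))
E
```

```text
t 18.4 pos [538.2  -1.5 119.4] rpy [-179.8    0.1   89.8] j [-0.    0.27 -0.37  0.93 -0.    1.57] w 85.4 
shift [ 0.6  4.  59.4] | 60.0 turn [-0.2  0.1 -0.2]
t 18.4 pos [538.2  -1.5 119.4] rpy [-179.8    0.1   89.8] j [-0.    0.27 -0.37  0.93 -0.    1.57] w 85.4 
shift [ 0.6  4.1 97.4] | 97.0 turn [-0.2  0.1 -0.2]
top 150 nest (array([ 539.6, -296.3]), array([ 93.6, 165.2]), 9.31, 1338)
   hole ((534.1137084960938, -256.7896423339844), (49.21077346801758, 49.166500091552734), 42.690093994140625)
   hole ((545.0496826171875, -329.2405700683594), (52.02392578125, 66.09744262695312), 9.35218620300293)
top 190 nest (array([ 539.7, -296.7]), array([ 91.7, 163. ]), 9.32, 1200)
   hole ((532.7383422851562, -256.6656188964844), (51.143611907958984, 51.2892951965332), 43.05211639404297)
   hole ((545.1719970703125, -329.87139892578125), (54.57769012451172, 68.66728210449219), 9.349849700927734)
scene 150 nest (array([ 543.6, -298.6]), array([ 93.8, 164.8]), 9.4, 1074)
   hole ((550.3728637695312, -331.72802734375), (53.812007904052734, 65.01837921142578), 10.032979965209961)
   hole ((535.8861694335938, -259.5609436035156), (57.42604446411133, 48.694908142089844), 4.8680620193481445)
scene 190 nest (array([ 543.6, -298.3]), array([ 90.8, 162.9]), 9.52, 954)
   hole ((550.228515625, -330.8516540527344), (56.95292282104492, 66.57496643066406), 10.7650728225708)
   hole ((536.0431518554688, -258.155029296875), (53.797611236572266, 54.623138427734375), 83.62462615966797)
```

>>> drive_tool --series '[[[1, 0.5, 1, 20, 0, 0, 0.2], [1, 0.5, 2.5, 42, 0, 0, 0.2], [1, 0.5, 3, 62, 0, 0, 0.2], [1, 0.5, 3, 78, 0, 0, 0.2], [1, 0.5, 3, 90, 0, 0, 0.2], [1, 0.5, 3, 96, 0, 0, 0.2], [1, 0.5, 3, 96, 0, 0, 0.2], [1, 0.5, 3, 96, 0, 0, 0.2]]]'

```text
time_s: 19.2
position: [542.7, 0.7, 24.8]
orientation: [-3.141, 0.0, 1.567]
contact_force: [-0.3, 0.9, 0.3]
grip_width: 85.4
grip_force: 0.0
```

```bash
python3 - <<'E'
from h import *
go([542,-.7,22],[180,0,90])
E
```

```text
t 19.2 pos [542.7   0.7  24.8] rpy [-180.     0.    89.8] j [ 0.    0.38 -0.46  0.73 -0.    1.58] w 85.4 
shift [-1.4 -0.7  2.8] | 3.0 turn [-0.   0.  -0.2]
```

>>> drive_tool --series '[[[1, -1, 0, 2, 0, 0, 0], [0.6, -1, 0, 2, 0, 0, 0], [0.4, -1, 0, 2, 0, 0, 0], [0.4, -1, 0, 2, 0, 0, 0], [0.3, -1, 0, 2, 0, 0, 0], [0.3, -1, 0, 2, 0, 0, 0], [0.3, -1, 0, 2, 0, 0, 0]]]' --grip_force 20

```text
time_s: 19.9
position: [542.6, -0.7, 22.9]
orientation: [-3.141, 0.0, 1.566]
contact_force: [-0.4, -0.5, 5.2]
grip_width: 45.2
grip_force: 21.5
```

>>> drive_tool --series '[[[0, 0, 0, 0, 0, 0, 0], [0, 0, 0, 0, 0, 0, 0], [0, 0, 0, 0, 0, 0, 0], [0, 0, 0, 0, 0, 0, 0]]]' --grip_force 70

```text
time_s: 20.3
position: [542.9, -0.7, 23.2]
orientation: [-3.141, 0.0, 1.566]
contact_force: [-1.9, -1.2, 7.9]
grip_width: 44.1
grip_force: 70.9
```

```bash
python3 - <<'E'
from h import *
for _ in range(3):
    s=r.sense();print(s["position"].round(2),s["contact_force"].round(1))
E
```

```text
[542.86  -0.7   23.24] [-1.9 -1.2  7.9]
[542.86  -0.7   23.24] [-1.9 -1.2  7.9]
[542.86  -0.7   23.24] [-1.9 -1.2  7.9]
```

>>> drive_tool --series '[[[0, 0, 0, -3, 0, 0, 0], [0, 0, 0, -15, 0, 0, 0], [0, 0, 0, -35, 0, 0, 0], [0, 0, 0, -60, 0, 0, 0], [0, 0, 0, -80, 0, 0, 0], [0, 0, 0, -80, 0, 0, 0]]]'

```text
time_s: 20.9
position: [544.7, -0.6, 105.5]
orientation: [3.138, -0.0, 1.566]
contact_force: [1.6, -0.4, -2.0]
grip_width: 44.0
grip_force: 71.9
```

```bash
python3 - <<'E'
from h import *
print(r.sense()["contact_force"]);go([548.2,-330.8,90],[180,0,99.35])
E
```

```text
[ 1.59177403 -0.42401766 -2.0362862 ]
t 20.9 pos [544.7  -0.6 105.5] rpy [179.8  -0.   89.7] j [-0.    0.29 -0.38  0.9   0.    1.57] w 44.0 
shift [-330.2    5.    15.5] | 331.0 turn [ 0.2  0.  -9.6]
```

>>> drive_tool --series '[[[0, -35, 0.5, 1, 0, 0, -1], [0, -75, 1, 2, 0, 0, -2], [0, -115, 2, 4, 0, 0, -3.5], [0, -155, 2.5, 6, 0, 0, -5], [0, -195, 3, 8, 0, 0, -6.5], [0, -235, 4, 10, 0, 0, -8], [0, -275, 4.5, 12, 0, 0, -9], [0, -310, 5, 14, 0, 0, -9.6], [0, -330, 5, 15, 0, 0, -9.6], [0, -330, 5, 15, 0, 0, -9.6]]]'

```text
time_s: 21.9
position: [545.1, -332.8, 86.1]
orientation: [-3.139, -0.001, 1.73]
contact_force: [0.9, 0.3, -1.0]
grip_width: 43.9
grip_force: 71.8
```

>>> drive_tool --series '[[[0, 0, 0, 0, 0, 0, 0], [0, 0, 0, 0, 0, 0, 0], [0, 0, 0, 0, 0, 0, 0]]]'

```text
time_s: 22.2
position: [546.0, -329.2, 87.4]
orientation: [-3.14, -0.001, 1.735]
contact_force: [0.8, 0.5, -2.8]
grip_width: 43.7
grip_force: 71.8
```

```bash
python3 - <<'E'
from h import *
for n in("scene","top"):
    p,d=r.camera(n); np.savez(f"pics/{n}6.npz",p=p,d=d)
    if n=="scene": a=cv2.resize(p[140:240,150:260],None,fx=3.6,fy=3.6)
    else: b=cv2.resize(p[150:250,380:490],None,fx=3.6,fy=3.6)
cv2.imwrite("pics/c6.png",np.hstack([a,b]))
go([548.2,-330.8,60],[180,0,99.35]);print(r.sense()["contact_force"])
E
```

```text
t 22.3 pos [ 546.1 -329.6   87.7] rpy [-179.9   -0.    99.4] j [-0.54  0.47 -0.15  0.95 -0.    0.86] w 43.5 
shift [-1.6  1.9 27.7] | 28.0 turn [-0.1 -0.   0.1]
[ 0.49854273 -0.70000515 -2.09314756]
```

View pics/c6.png

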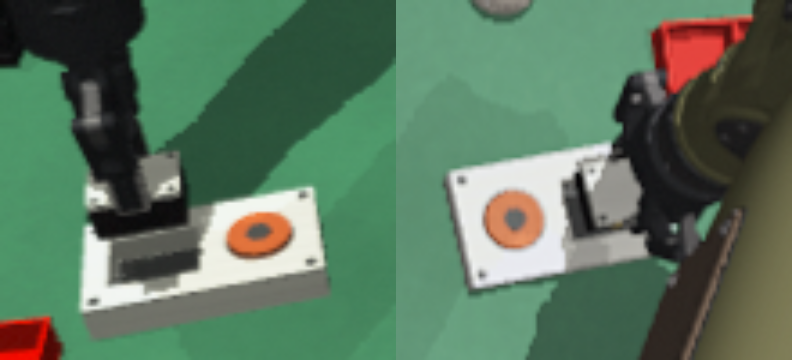

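```bash
python3 - <<'E'
from h import *
p,_=load("scene6");g=p.max(-1).astype(int)
zb=67.5
# bottom edge of the black front face: per column last row where value crosses 60
E=[]
for u in range(178,201):
    col=g[192:215,u]; i=np.argmax((col[:-1]<60)&(col[1:]>=60)&(np.arange(22)>5)); E.append((u,192+i+(60-col[i])/(col[i+1]-col[i])))
E=np.array(E);print(E[::4].round(1).tolist());P=ray("scene",E,zb)[:,:2];a=np.polyfit(P[:,1],P[:,0],1);res=P[:,0]-np.polyval(a,P[:,1]);print("slope deg",np.degrees(np.arctan(-a[0])),res.std())
# left/right ends of black face, rows just above bottom edge
for v in(200,201,202):
    print(v,g[v,172:182],g[v,196:208])
print("edge x at y=-332:",np.polyval(a,-332))
n=np.array([.987,.162]);print("expected edge at TCP+23n", np.array([546.1,-329.6])+23*n)
q,_=load("top6");print(q[188:218,425:450].max(-1))
E
```

```text
[[178.0, 205.5], [182.0, 205.2], [186.0, 204.6], [190.0, 203.7], [194.0, 203.1], [198.0, 202.5]]
slope deg 8.34088373800545 0.4869051998247704
200 [143 127  69  18  16  15  14  18  14  16] [ 13  17  14  15  15  26  82 129 129 138 154 154]
201 [143 131  88  56  15  18  16  17  15  16] [ 15  16  14  17  17  31  84 130 130 137 153 154]
202 [144 159 181 138  26  16  14  15  14  17] [ 24  27  31  40  53  66  98 127 128 127 138 157]
edge x at y=-332: 570.6189950438998
expected edge at TCP+23n [ 568.801 -325.874]
[[149 148 150 160 159 159 160 160 160 158 158 159 158 159 159 141  71  30
   25  33  26  24  22  22  38]
 [149 148 151 160 158 156 157 157 157 156 154 158 174 187 180  90  40  33
   22  23  23  25  23  24  32]
 [147 145 148 158 156 154 162 184 182 190 212 212 220 225 195  14  33  23
   24  24  23  25  24  24  24]
 [146 163 177 184 199 210 213 223 222 226 246 245 246 243 205  52  66  55
   23  25  22  22  24  23  25]
 [209 216 221 222 231 238 238 238 239 239 236 215 221 228 168  72  65  54
   21  20  24  24  25  24  23]
 [237 236 236 235 236 237 233 206 207 207 199 161 175 171  62  
[... 1862 characters left out ...]
 9  37 101 137 111 136 149 138 145 137
   74  63  78  68  25  23  28]
 [235 234 201 102  52  57  56  38  11  23  80 131 111 119 106  96 107 100
   73  75  64  55  27  23  28]
 [236 227 143 123  51  56  57  47  11  19  42  59  47  41  50  67  68  61
   82  86  32  19  15  19  23]
 [236 229 147 139  59  55  56  53  40  43  51  54  73  86  88 113 133 138
  151 149  69  12  22  63  84]
 [233 205 149 146  75  51  53  67  77  83 106 117 125 140 156 165 174 176
  180 179 153 146 149 148 109]
 [233 170 161 143 107 111 114 126 132 134 145 154 169 173 181 180 179 178
  178 178 180 182 184 175  83]
 [232 173 175 164 156 148 150 154 154 154 153 156 168 170 179 178 177 177
  177 177 178 178 181 172  55]]
```

```bash
python3 - <<'E'
from h import *
p,_=load("scene6");g=p.max(-1).astype(int)
print(g[203:207,172:181]);print(g[200:203,196:206])
P=ray("scene",[(175.5,205.4),(201.9,202)],67.5)[:,:2];print(P,P.mean(0)-23*np.array([.987,.162]))
q,_=load("top6");n="top"
# silver left end edge (brick's +y end) at top z=97.5: grey/black transition on the end face
P=ray("top",[(433.4,204)],97.5);print(P)
E
```

```text
[[144 195 244 222  63  14  13  17  16]
 [145 195 237 171  80  14  15  15  16]
 [147 198 245 241 198  44  18  28  29]
 [157 212 245 245 233 147 107 117 101]]
[[ 13  17  14  15  15  26  82 129 129 138]
 [ 15  16  14  17  17  31  84 130 130 137]
 [ 24  27  31  40  53  66  98 127 128 127]]
[[ 571.52744715 -358.93850092]
 [ 565.91012684 -296.59716948]] [ 546.017787  -331.4938352]
[[ 539.07115303 -297.98686206   97.5       ]]
```

>>> drive_tool --series '[[[0, -0.6, 1.2, 8, 0, 0, 0], [0, -1.2, 2.4, 18, 0, 0, 0], [0, -1.2, 2.4, 27, 0, 0, 0], [0, -1.2, 2.4, 33, 0, 0, 0], [0, -1.2, 2.4, 36, 0, 0, 0], [0, -1.2, 2.4, 36, 0, 0, 0], [0, -1.2, 2.4, 36, 0, 0, 0]]]'

```text
time_s: 23.0
position: [548.5, -331.6, 51.6]
orientation: [-3.141, -0.0, 1.733]
contact_force: [0.3, -0.1, -2.5]
grip_width: 43.7
grip_force: 71.8
```

```bash
python3 - <<'E'
from h import *
go([548.7,-330.4,45],[180,0,99.35]);print(r.sense()["contact_force"])
E
```

```text
t 23.0 pos [ 548.5 -331.6   51.6] rpy [-179.9   -0.    99.3] j [-0.54  0.51 -0.19  0.88 -0.    0.86] w 43.7 
shift [1.1 0.4 6.6] | 7.0 turn [-0.1 -0.  -0. ]
[ 0.31383907 -0.11106792 -2.51670109]
```

>>> drive_tool --series '[[[0, 0.8, 0.2, 1, 0, 0, 0], [0, 0.8, 0.2, 2, 0, 0, 0], [0, 0.8, 0.2, 3, 0, 0, 0], [0, 0.8, 0.2, 4, 0, 0, 0], [0, 0.8, 0.2, 5, 0, 0, 0], [0, 0.8, 0.2, 6, 0, 0, 0], [0, 0.8, 0.2, 6, 0, 0, 0]]]'

```text
time_s: 23.7
position: [548.7, -330.8, 47.9]
orientation: [-3.141, 0.001, 1.734]
contact_force: [-5.8, 3.1, 15.3]
grip_width: 43.3
grip_force: 73.7
```

>>> drive_tool --series '[[[0, 0.5, -0.4, 0, 0, 0, 0], [0, 0.9, -0.8, 0, 0, 0, 0], [0, 0.9, -0.8, 0, 0, 0, 0], [0, 0.9, -0.8, 0, 0, 0, 0]]]'

```text
time_s: 24.1
position: [548.6, -330.7, 48.0]
orientation: [3.14, 0.002, 1.734]
contact_force: [-3.6, 0.9, 11.3]
grip_width: 43.8
grip_force: 73.3
```

>>> drive_tool --series '[[[0, 0.3, -0.8, 0, 0, 0, 0], [0, 0.4, -1.4, 0, 0, 0, 0], [0, 0.4, -1.4, 0.5, 0, 0, 0], [0, 0.4, -1.4, 1, 0, 0, 0], [0, 0.4, -1.4, 1, 0, 0, 0]]]'

```text
time_s: 24.6
position: [548.5, -330.7, 47.8]
orientation: [3.138, 0.003, 1.734]
contact_force: [-2.3, 1.7, 14.8]
grip_width: 44.0
grip_force: 73.6
```

```bash
python3 - <<'E'
from h import *
s=r.sense();print(s["position"].round(1),s["contact_force"].round(1),s["moment"].round(2),np.degrees(s["orientation"]).round(2))
p,d=r.camera("scene");np.savez("pics/scene7.npz",p=p,d=d);g=p.max(-1).astype(int)
q,d=r.camera("top");np.savez("pics/top7.npz",p=q,d=d)
print(g[190:226,170:212:1])
print(q.max(-1)[186:226,420:442])
E
```

```text
[ 548.5 -330.7   47.8] [-2.3  1.7 14.8] [0.45 0.09 0.01] [1.798e+02 1.700e-01 9.933e+01]
[[145 146 144 ...  80  80  82]
 [144 144 144 ...  81  82  81]
 [144 143 143 ...  82  83  82]
 ...
 [150 151 200 ... 114 114 114]
 [151 160 214 ... 113 113 111]
 [148 158 210 ... 113 114 114]]
[[148 148 148 148 148 148 147 146 148 155 159 158 159 159 158 161 155  93
   67  26  39  35]
 [148 149 149 149 148 148 148 146 146 149 160 160 159 159 157 159 159 150
  132  22  43  36]
 [149 150 150 150 148 148 148 147 146 149 159 158 160 159 158 158 161 166
  159  18  37  33]
 [149 149 150 148 148 148 148 147 146 148 157 158 159 160 159 158 158 148
  118  24  32  30]
 [148 147 148 148 147 146 145 144 145 145 153 159 156 157 157 160 166 112
   17  28  32  24]
 [145 144 144 143 142 146 161 176 180 187 147 154 152 152 153 157 146  72
   20  25  27  24]
 [164 176 179 195 208 208 214 220 223 221 149 152 153 153 154 144  53  29
   21  22  24  23]
 [215 220 221 229 236 235 235 235 236 227 146 151 153 153 155 146  56  63
   54  24  25  23]
 [235 234 234 233 233 233 233 233 235 226 144 149 150 149 138 118  76  63
 
[... 2201 characters left out ...]
9 180 175 149 150 150 150 149
  149 149 150 158]
 [238 238 237 237 238 235 207 174 176 176 174 163 162 149 149 150 149 150
  150 151 151 154]
 [237 237 237 237 238 240 233 172 175 175 170 147 147 149 150 150 151 151
  152 152 152 151]
 [237 237 237 237 238 239 231 172 175 176 173 149 150 151 151 151 152 153
  153 153 153 153]
 [237 237 237 237 238 240 232 173 177 178 174 150 151 153 152 153 152 145
  140 141 135 131]
 [237 238 238 238 239 241 234 175 178 180 174 143 141 139 134 129 124 117
  110 109 101  95]
 [240 240 241 242 243 240 205 161 162 154 142 113 106 104  94  87  92  96
   95  94  98  97]
 [228 220 219 211 208 198 126 116 113  95  81  82  85  89  89  92  99  99
   97  95  96  99]]
```

```bash
python3 - <<'E'
from h import *
import sys
np.set_printoptions(threshold=sys.maxsize,linewidth=250)
q0,_=load("top0");print("top0");print(q0.max(-1)[198:216,420:434])
p0,_=load("scene0");p7,_=load("scene7")
print("scene0");print(p0.max(-1)[200:222,176:210]);print("scene7");print(p7.max(-1)[200:222,176:210])
E
```

```text
top0
[[226 226 226 226 226 228 228 227 225 223 211 198 200 194]
 [226 226 226 226 226 219 198 195 187 178 155 127 124 121]
 [226 226 226 226 226 208 132 113 102  97  90 104 102 101]
 [226 226 226 227 227 211  99  67 103 107  82  89 105 106]
 [226 226 226 226 228 218 118  86 105 105 106 105 105 105]
 [227 226 226 226 228 222 153 100 104 105 106 105 106 106]
 [228 226 226 226 227 226 192  97 103 105 106 106 106 106]
 [227 227 226 226 227 228 213  95 103 105 106 105 105 105]
 [219 229 227 226 226 228 218 124 101 104 105 105 104 105]
 [205 224 227 226 226 228 222 149  99 104 105 105 104 104]
 [209 216 228 226 226 227 225 187  97 104 105 106 106 105]
 [210 201 229 226 226 227 227 208  96 104 106 105 106 106]
 [207 196 230 226 226 226 227 214 124 102 106 105 106 105]
 [209 198 231 227 226 226 228 222 150 100 104 106 105 104]
 [209 189 230 227 226 226 228 223 173  99 103 105 106 105]
 [201 203 229 227 226 226 227 225 197  97 104 106 105 104]
 [175 220 229 226 226 226 226 228 214 110 103 104 104 102]
 [177 228 227 226 226 226 226 228 220 131  96 101 119 132]]
scene0
[[143 142 141 143 147 150
[... 5399 characters left out ...]
239]
 [246 246 244 215  27  15  17  16  17  23  37  50  60  81  86  71  85  96 119 131 178 235 238 240 240 241 241 240 239 240 241 240 240 241]
 [246 246 242 207  83  50  58  81  96 110 136 160 173 215 219 131 133 131 132 133 132 132 183 240 241 241 241 241 241 242 242 242 242 242]
 [246 246 242 220 166 162 176 222 242 246 246 245 225 134 131 132 131 132 133 132 132 133 181 239 242 242 242 242 241 240 238 237 236 232]
 [246 246 246 245 246 246 246 246 246 246 246 245 229 149 132 132 132 133 134 134 133 134 140 192 239 238 237 237 232 207 182 169 127 115]
 [244 244 246 245 246 246 246 246 246 246 246 233 158 151 135 133 133 133 132 130 131 129 179 226 183 174 136  96 102 114 114 114 115 115]]
```

>>> drive_tool --series '[[[0, 0, 0, -3, 0, 0, 0], [0, 0, 0, -6, 0, 0, 0], [0, 0, 0, -6, 0, 0, 0], [0, 0, 0, -6, 0, 0, 0]]]'

```text
time_s: 25.1
position: [545.7, -329.5, 50.0]
orientation: [-3.14, -0.001, 1.734]
contact_force: [0.0, -0.7, -2.7]
grip_width: 43.4
grip_force: 71.8
```

```bash
python3 - <<'E'
from h import *
s=r.sense();print(s["position"].round(1),s["contact_force"].round(1),s["moment"].round(2),np.degrees(s["orientation"]).round(2))
E
```

```text
[ 545.7 -329.5   50. ] [ 0.  -0.7 -2.7] [ 0.01  0.05 -0.03] [-1.7989e+02 -4.0000e-02  9.9330e+01]
```

>>> drive_tool --series '[[[0, -0.5, 1.5, 0, 0, 0, 0], [0, -0.5, 1.5, 1, 0, 0, 0], [0, -0.5, 1.5, 2, 0, 0, 0], [0, -0.5, 1.5, 3, 0, 0, 0], [0, -0.5, 1.5, 4, 0, 0, 0], [0, -0.5, 1.5, 5, 0, 0, 0], [0, -0.5, 1.5, 5, 0, 0, 0]]]'

```text
time_s: 25.8
position: [547.9, -330.7, 47.0]
orientation: [-3.141, 0.001, 1.733]
contact_force: [-3.4, -0.3, 9.4]
grip_width: 43.5
grip_force: 73.1
```

```bash
python3 - <<'E'
from h import *
s=r.sense();print(s["position"].round(1),s["contact_force"].round(1),s["moment"].round(2),np.degrees(s["orientation"]).round(2))
E
```

```text
[ 547.9 -330.7   47. ] [-3.4 -0.3  9.4] [0.21 0.87 0.05] [-1.7997e+02  8.0000e-02  9.9320e+01]
```

>>> drive_tool --series '[[[0, 0, -0.7, 0, 0, 0, 0], [0, 0, -1.5, 0, 0, 0, 0], [0, 0, -1.5, 0, 0, 0, 0]]]'

```text
time_s: 26.1
position: [547.7, -330.6, 47.2]
orientation: [3.14, 0.001, 1.734]
contact_force: [0.1, 0.9, 6.7]
grip_width: 43.4
grip_force: 72.8
```

```bash
python3 - <<'E'
from h import *
s=r.sense();print(s["position"].round(1),s["contact_force"].round(1),s["moment"].round(2),np.degrees(s["orientation"]).round(2))
E
```

```text
[ 547.7 -330.6   47.2] [0.1 0.9 6.7] [ 0.38  0.02 -0.01] [1.7989e+02 6.0000e-02 9.9330e+01]
```

>>> drive_tool --series '[[[0, -0.7, -1.5, 0, 0, 0, 0], [0, -1.4, -1.5, 0, 0, 0, 0], [0, -2.1, -1.5, 0.5, 0, 0, 0], [0, -2.8, -1.5, 1, 0, 0, 0], [0, -2.8, -1.5, 1, 0, 0, 0]]]'

```text
time_s: 26.6
position: [546.2, -332.7, 44.4]
orientation: [3.141, -0.001, 1.734]
contact_force: [5.2, 2.4, 0.2]
grip_width: 43.4
grip_force: 72.0
```

```bash
python3 - <<'E'
from h import *
s=r.sense();print(s["position"].round(1),s["contact_force"].round(1),s["moment"].round(2),np.degrees(s["orientation"]).round(2))
E
```

```text
[ 546.2 -332.7   44.4] [5.2 2.4 0.2] [ 0.62 -1.17 -0.12] [ 1.7996e+02 -6.0000e-02  9.9350e+01]
```

>>> drive_tool --series '[[[0, 0.3, 0.8, 0.5, 0, 0, 0], [0, 0.7, 1.6, 1, 0, 0, 0], [0, 0.7, 2, 2, 0, 0, 0], [0, 0.7, 2, 3, 0, 0, 0], [0, 0.7, 2, 3, 0, 0, 0]]]'

```text
time_s: 27.1
position: [546.2, -332.0, 40.9]
orientation: [-3.139, -0.001, 1.733]
contact_force: [0.8, 0.5, -2.8]
grip_width: 43.6
grip_force: 71.8
```

Sliding in freely. I'll descend the remaining 12 mm or so.

>>> drive_tool --series '[[[0, 0.2, 0.2, 1.5, 0, 0, 0], [0, 0.2, 0.2, 3, 0, 0, 0], [0, 0.2, 0.2, 4.5, 0, 0, 0], [0, 0.2, 0.2, 6, 0, 0, 0], [0, 0.2, 0.2, 7.5, 0, 0, 0], [0, 0.2, 0.2, 9, 0, 0, 0], [0, 0.2, 0.2, 9, 0, 0, 0]]]'

```text
time_s: 27.8
position: [547.0, -331.8, 32.2]
orientation: [-3.14, -0.0, 1.734]
contact_force: [0.1, -0.6, -2.0]
grip_width: 43.6
grip_force: 71.9
```

>>> drive_tool --series '[[[0, 0, 0, 1, 0, 0, 0], [0, 0, 0, 2, 0, 0, 0], [0, 0, 0, 3, 0, 0, 0], [0, 0, 0, 3.6, 0, 0, 0], [0, 0, 0, 4.2, 0, 0, 0], [0, 0, 0, 4.2, 0, 0, 0]]]'

```text
time_s: 28.4
position: [547.1, -331.9, 28.4]
orientation: [-3.14, -0.0, 1.734]
contact_force: [0.1, -0.3, -1.9]
grip_width: 43.6
grip_force: 71.9
```

>>> drive_tool --series '[[[0, 0, 0, 0.6, 0, 0, 0], [0, 0, 0, 1.2, 0, 0, 0], [0, 0, 0, 1.8, 0, 0, 0], [0, 0, 0, 1.8, 0, 0, 0]]]'

```text
time_s: 28.8
position: [547.2, -332.0, 28.3]
orientation: [-3.141, 0.0, 1.734]
contact_force: [-5.0, 2.9, 11.7]
grip_width: 43.3
grip_force: 73.4
```

>>> drive_tool --series '[[[0.6, 0, 0, -0.8, 0, 0, 0], [0.8, 0, 0, -0.8, 0, 0, 0], [1, 0, 0, -0.8, 0, 0, 0], [1, 0, 0, -0.8, 0, 0, 0], [1, 0, 0, -0.8, 0, 0, 0], [1, 0, 0, -20, 0, 0, 0], [1, 0, 0, -55, 0, 0, 0], [1, 0, 0, -100, 0, 0, 0], [1, 0, 0, -140, 0, 0, 0], [1, 0, 0, -140, 0, 0, 0]]]'

```text
time_s: 29.8
position: [550.8, -334.0, 173.2]
orientation: [3.135, 0.007, 1.734]
contact_force: [0.4, -0.0, 0.0]
grip_width: 85.4
grip_force: 0.0
```

>>> drive_tool --series '[[[1, 45, 0, 0, 0, 0, 0], [1, 90, 0, 0, 0, 0, 0], [1, 135, 0, 0, 0, 0, 0], [1, 180, 0, 0, 0, 0, 0], [1, 225, 0, 0, 0, 0, 0], [1, 250, 0, 0, 0, 0, 0], [1, 250, 0, 0, 0, 0, 0]]]'

```text
time_s: 30.5
position: [505.7, -82.3, 166.0]
orientation: [-3.139, -0.001, 1.738]
contact_force: [-0.8, -1.0, 0.0]
grip_width: 85.0
grip_force: 0.0
```

```bash
python3 - <<'E'
from h import *
p,d=r.camera("scene"); q,d2=r.camera("top")
np.savez("pics/scene8.npz",p=p,d=d);np.savez("pics/top8.npz",p=q,d=d2)
W=cloud("top",d2);W2=cloud("scene",d)
m=q.min(-1)
def Z(W,a,b,c,e): return [round(float(np.median(W[v-1:v+2,u-1:u+2,2])),1) for u,v in((a,b),(c,e))]
print("brick/plate z top",[ (float(np.median(W[v-2:v+3,u-2:u+3,2]).round(1))) for u,v in((432,203),(440,207),(445,210),(438,206),(405,200),(420,220))])
print("scene z",[ (float(np.median(W2[v-2:v+3,u-2:u+3,2]).round(1))) for u,v in((186,205),(196,204),(191,208),(210,215),(232,198))])
o=np.hstack([cv2.resize(p[170:245,150:260],None,fx=3.6,fy=3.6),cv2.resize(q[170:245,380:490],None,fx=3.6,fy=3.6)])
o=np.vstack([o,cv2.resize(np.hstack([p[100:250,200:520]]),(792,320))]);cv2.imwrite("pics/c8.png",o)
E
```

```text
brick/plate z top [37.9, 38.3, 38.4, 38.0, 696.9, 675.1]
scene z [37.0, 37.0, 37.1, 27.2, 27.2]
```

View pics/c8.png

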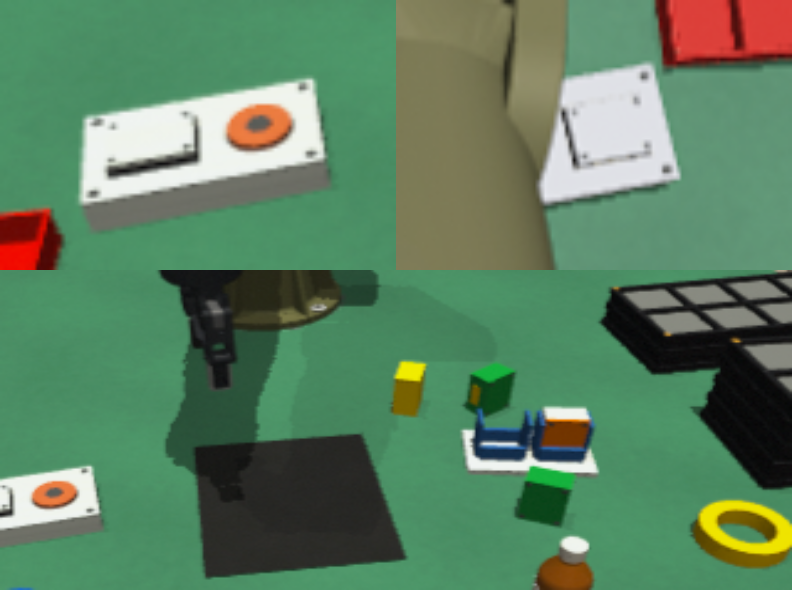

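The brick sits level in the pocket, silver up. Its top is at z≈38 mm, 10 mm above the plate, at scene px (191,208). The disc and the spare brick are undisturbed and the gripper is clear.

```bash
python3 -c "
from bench import r
print(r.finish_job())"
```

```text
the job is handed in; nothing more can be done
None
```

The power brick was laid flat on the mat silver face up, released, picked up again and seated fully home in the jig pocket silver face up (10 mm proud of the plate); nothing else was moved, and the job was handed in at about 31 s.

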